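# Make up the interview kit and the guitar kit

### The arm

A 6-joint arm with a two-finger parallel gripper is mounted at the origin on the work surface. World frame = base frame: x ahead of the robot, y to its left, z up, the work surface at z = 0. Lengths are in m, angles in rad, forces in N, time in s.
With the tool pointing down it reaches from about 0.325 to 0.9 m from the base axis. Payload 3.5 kg.
Tool frame: the origin (TCP) lies on the front face of the gripper's body, between the roots of the fingers; the fingertips stand 73 mm ahead of it and the grasp point (between the pads) lies 54 mm ahead of it (robot.grip_depth is the distance from the TCP to the grasp point, in m); x points along the fingers, y is the direction in which the jaws open and shut, and the axes are right-handed (so a half turn about x gives the same grasp; the last joint's range is limited). The gripper opens to 85 mm and grips with 20 to 120 N. Pads are 22 mm wide; open, the fingers measure 114 mm over their backs; the gripper's body (76 mm by 85 mm) begins 54 mm behind the grasp point. The pads swing forward as they close: fully open they stand 13 mm farther back than shut.
Start: joints at [1.018, 0.276, -0.026, 1.268, 0, 1.467], TCP at [0.272, 0.563, 0.304] pointing down, gripper open.
Joint ranges: [-3.12, 3.12], [-0.85, 1.88], [-1.08, 1.24], [-1.95, 2.15], [-1.57, 1.53], [-3.14, 3.14]. Speed limits (rad/s): [2.57, 2.57, 3.14, 3.14, 3.14, 3.14].

### API

Orientations are given as a unit quaternion [x, y, z, w].
In Python, from workcell import monitor, cams, robot gives the robot as it stands.
- The arm moves only by the tool move_arm, never from a script. Its argument "series" is a list that holds one entry, the list of rows, each a list of 7 numbers: the finger opening in m, from 0 to 0.0854, then the shift along the tool's x, y, z in m, then the turn, a rotation vector about the tool's x, y, z in degrees. A call has 1 to 20 rows; each row shifts and turns the commanded pose from where the row before left it, along the tool's axes as they then stand; what a row does not reach is not made up. A row lasts 1/10 s, in which the tool goes at most 50 mm and 8.59 degrees, less where a joint would pass 70% of its speed; a pose out of reach is approached as far as the arm can. A call with a gripper value outside its range is refused whole. The fingers move at their own pace and stop on an object; the grip force is fixed at half the most. Time passes only in rows, so rows that do not move let the fingers close. It gives the time, the measured TCP pose, the force and the opening at its end, in the units of the state.
- monitor.sense(): the state, without advancing time (a new reading comes with each control period).
- cams.snapshot(name): name is "scene" or "top"; returns a dict with "img" (384x512x3 uint8, red, green, blue), "camera_matrix" (3x3 intrinsics, pixels), "R" (3x3) and "t" (3): a world point X has camera coordinates R X + t. Camera axes: x right, y down, z forward; pixel columns grow to the right and rows downward; lengths in m; the calibration is good to about 2 mm. A picture is of the moment at which its call begins. There is no depth.
- robot.sign_off(): hands the job in, once; it reports no verdict.
The state is a dict: "time_s": time; "joint_positions": joint angles; "qd": joint speeds; "effort": joint torques, N m; "ee_pos": TCP position; "eef_rot": TCP orientation; "wrist_force": force on the tool from outside, world axes, zero at the start; "ft_torque": the same for the moment, N m; "opening": finger opening in m.
Only numpy, scipy, OpenCV 4.12 (cv2) and the standard library are available. Lean on these libraries where they do the work, as an engineer would, in place of code of your own. Each camera call takes 0.05 s, during which the arm holds its last target.

### The job

Make up two recording kits from the stock on the desk. The long narrow tray gets the desk microphone and the four-cell battery pack; the wider, nearly square tray gets the single DI box (the shorter grey box) and the two-cell battery pack: one item to each compartment, in whichever compartment you like, standing upright and flat on the tray floor. Keep the microphone upright all the time, and leave the double DI box, the mug, the tape roll and the computer mouse where they are.

Things in the scene. Friction and masses are not known exactly. Their poses are not given: they have to be found in the camera images.
- long_tray: grey plastic kit tray, fixed to the desk, open on top, long and narrow: 100 mm along x, 230 mm along y; floor 4 mm thick, outer wall 4 mm thick with its top 18 mm above the desk, one divider as high as the wall across the middle makes two equal compartments side by side along its y. Origin: centre of its underside, on the desk; z up. Compartment centres at y = +56.5 and -56.5 mm, x = 0; each is 92 (x) by 109 (y) mm inside. It may be turned by up to 13 degrees.
- square_tray: grey plastic kit tray, fixed to the desk, open on top, wider, nearly square: 150 mm along x, 190 mm along y; floor 4 mm thick, outer wall 4 mm thick with its top 18 mm above the desk, one divider as high as the wall across the middle makes two equal compartments side by side along its y. Origin: centre of its underside, on the desk; z up. Compartment centres at y = +46.5 and -46.5 mm, x = 0; each is 142 (x) by 89 (y) mm inside. It may be turned by up to 13 degrees.
- mic_mid (a point): desk microphone, 86 mm high: dark round base 68 mm across and 14 mm thick, thin neck (18 mm across, to 30 mm above the underside), then an upright round head 42 mm across, straight from 30 to 72 mm (with a steel band 45 mm across at 56 to 60 mm that is only a look) and rounded at the top, black below and bare steel above. Grip it by the head, 50 to 65 mm above its underside. This point is on its axis, 43 mm above its underside; z up.
- pack_four_mid (a point): battery pack with four cells in a square: four upright grey round cells, 28 mm across, with bright tops and small brass caps, fixed in a low black holder; 60 by 60 mm, 52 mm high; it grips and touches as a solid block of that size. This point is the pack's centre, 26 mm above its underside; x and y along its sides, z up.
- pack_two_mid (a point): battery pack with two cells in a row: two upright grey round cells, 28 mm across, with bright tops and small brass caps, fixed in a low black holder; 60 mm along x, 32 mm along y, 52 mm high; it grips and touches as a solid block of that size. This point is the pack's centre, 26 mm above its underside; z up.
- di_single_mid (a point): single DI box (a small audio converter box): grey metal box with dark ends, 80 mm along x, 58 mm along y, 46 mm high, one slide switch on top. This point is its centre, 23 mm above its underside; z up.
- di_double_mid (a point): double DI box, not wanted in either kit: like the single one but 130 mm along x (58 mm along y, 46 mm high), with two slide switches on top. Stays where it is. This point is its centre, 23 mm above its underside.
- mug: white mug 80 mm across, 90 mm high; leave it alone. Origin: centre of its underside.
- tape_roll: roll of grey tape lying flat, 100 mm across, 48 mm high; leave it alone. Origin: centre of its underside.
- mouse: white computer mouse 105 by 58 mm, 32 mm high; leave it alone. Origin: centre of its underside.
Mind the look-alikes: they are no part of the job. Leave any red look-alike of the part that bears pack_two_mid alone.

How it is judged:
At the end, for the whole second after the job is handed in: Microphone and four-cell pack in different compartments of the long tray, single DI box and two-cell pack in different compartments of the square tray: each inside the walls, at the height of flat rest on the tray floor within 4 mm, tilted under 0.08 rad, at rest and released (((x of mic_mid in the frame of long_tray between -0.018 and 0.018 m and y of mic_mid in the frame of long_tray between 0.03 and 0.085 m and z of mic_mid in the frame of long_tray between 0.043 and 0.051 m and angle between each of mic_mid, pack_four_mid's own z axis and vertical below 0.08 rad and x of pack_four_mid in the frame of long_tray between -0.022 and 0.022 m and y of pack_four_mid in the frame of long_tray between -0.089 and -0.026 m and z of pack_four_mid in the frame of long_tray between 0.026 and 0.034 m) or (x of mic_mid in the frame of long_tray between -0.018 and 0.018 m and y of mic_mid in the frame of long_tray between -0.085 and -0.03 m and z of mic_mid in the frame of long_tray between 0.043 and 0.051 m and angle between each of mic_mid, pack_four_mid's own z axis and vertical below 0.08 rad and x of pack_four_mid in the frame of long_tray between -0.022 and 0.022 m and y of pack_four_mid in the frame of long_tray between 0.026 and 0.089 m and z of pack_four_mid in the frame of long_tray between 0.026 and 0.034 m)) and ((x of di_single_mid in the frame of square_tray between -0.05 and 0.05 m and y of di_single_mid in the frame of square_tray between 0.025 and 0.072 m and z of di_single_mid in the frame of square_tray between 0.023 and 0.031 m and angle between each of di_single_mid, pack_two_mid's own z axis and vertical below 0.08 rad and x of pack_two_mid in the frame of square_tray between -0.062 and 0.062 m and y of pack_two_mid in the frame of square_tray between -0.082 and -0.012 m and z of pack_two_mid in the frame of square_tray between 0.026 and 0.034 m) or (x of di_single_mid in the frame of square_tray between -0.05 and 0.05 m and y of di_single_mid in the frame of square_tray between -0.072 and -0.025 m and z of di_single_mid in the frame of square_tray between 0.023 and 0.031 m and angle between each of di_single_mid, pack_two_mid's own z axis and vertical below 0.08 rad and x of pack_two_mid in the frame of square_tray between -0.062 and 0.062 m and y of pack_two_mid in the frame of square_tray between 0.012 and 0.082 m and z of pack_two_mid in the frame of square_tray between 0.026 and 0.034 m)) and linear speed of each of microphone, pack_four, di_single, pack_two below 0.01 m/s and angular speed of each of microphone, pack_four, di_single, pack_two below 0.1 rad/s); the robot touches nothing.
It fails at once if the microphone is tipped (more than 0.5 rad) (angle between mic_mid's own z axis and vertical above 0.5 rad).
It fails at once if the double DI box is moved more than 25 mm (distance of di_double_mid from where it was at the start of the episode above 0.025 m).
It fails at once if the mug is moved more than 25 mm (distance of mug from where it was at the start of the episode above 0.025 m).
It fails at once if the tape roll is moved more than 25 mm (distance of tape_roll from where it was at the start of the episode above 0.025 m).
It fails at once if the computer mouse is moved more than 25 mm (distance of mouse from where it was at the start of the episode above 0.025 m).
It also fails if it takes over 109 s, if anything falls off the work surface, if the arm or the gripper's body presses on something with over 40 N, if the wrist force passes 120 N, or if a joint passes its speed limit or range.

## Working session

There is one attempt and no reset: what is moved stays moved. The work goes in short steps, Python scripts to look and compute and a tool call to move; the robot and the scene stay as the last step left them, time stands still between calls to the robot, and variables do not carry over. Pictures are saved under pics/ and viewed, and the job is handed in when it is done.

Besides the shell and the picture viewer there is one more tool, called after "Emit:" as name(argument=value, ...), one argument or row to a line, values as JSON. move_arm: Moves the arm, as the interface text tells. Its arguments: {"type":"object","properties":{"series":{"type":"array"}},"required":["series"]}

```bash
ls; mkdir -p pics; python3 - <<'E'
from workcell import monitor,cams,robot
import cv2,numpy as np
print(monitor.sense())
for n in("scene","top"):
    s=cams.snapshot(n); cv2.imwrite(f"pics/{n}0.png",s["img"][:,:,::-1]); np.savez(f"{n}0.npz",**s)
    print(n,s["camera_matrix"],s["R"],s["t"],-s["R"].T@s["t"])
E
```

```text
pics
{'time_s': 0.0, 'joint_positions': array([ 1.01758633e+00,  2.77188149e-01, -2.79144690e-02,  1.26797686e+00,
        1.13336162e-05,  1.46742333e+00]), 'qd': array([ 7.97547490e-04, -5.58156135e-04,  1.00717599e-03,  1.89279844e-06,
       -1.20218834e-03, -2.18324861e-03]), 'effort': array([ 5.92114284e-04, -4.45507300e+01,  2.95200616e+01,  1.63719821e-02,
       -1.18712633e-04, -2.95677637e-06]), 'ee_pos': array([0.27142575, 0.5622975 , 0.30270943]), 'eef_rot': array([ 0.15694093,  0.68955999, -0.15846656,  0.68903187]), 'wrist_force': array([-0.50823002,  0.70597565,  0.80721273]), 'ft_torque': array([-0.01886327,  0.03953054,  0.01497376]), 'opening': 0.0855676907131177}
scene [[371.50670758   0.         255.27238309]
 [  0.         371.50670758 195.67443822]
 [  0.           0.           1.        ]] [[-0.02206852  0.99964936 -0.01463323]
 [ 0.85750044  0.01140106 -0.51435689]
 [-0.5140097  -0.02389909 -0.85745137]] [ 0.04110118 -0.46216451  1.43816872] [ 1.13644599 -0.00144667  0.99604369]
top [[353.40123196   0.         259.49267574]
 [  0.         353.40123196 186.34054714]
 [  0.           0.           1.        ]] [[-2.25125366e-02 -9.99740002e-01 -3.62123725e-03]
 [-9.92162497e-01  2.27869207e-02 -1.22859009e-01]
 [ 1.22909583e-01  8.26987846e-04 -9.92417528e-01]] [-0.00135048  0.56454756  1.15542556] [ 0.41807964 -0.01516995  1.21601944]
```

View pics/scene0.png

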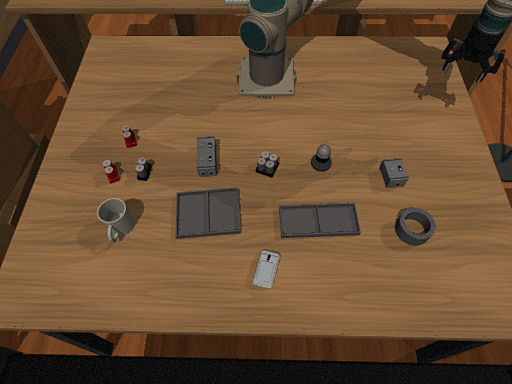

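View pics/top0.png

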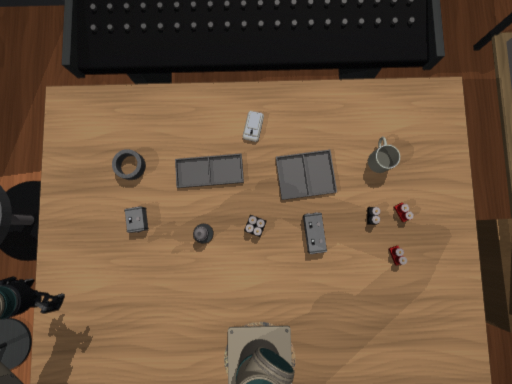

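The scene and top views show everything clear of each other. In the top view, single DI is at (136,219), mic (203,233), four-pack (256,226), double DI (314,233), black two-pack (373,216), red look-alikes (403,212) and (397,256), long tray (210,171) and square tray (306,175). I'll enlarge the view next.

```bash
cat >h.py <<'E'
import numpy as np,cv2
def load(n,i=0): 
    d=np.load(f"{n}{i}.npz"); return {k:d[k] for k in d}
def cast(s,uv,z):
    uv=np.atleast_2d(np.asarray(uv,float)); K=s["camera_matrix"];R=s["R"];c=-R.T@s["t"]
    d=np.c_[uv,np.ones(len(uv))]@np.linalg.inv(K).T@R
    return c+d*((z-c[2])/d[:,2])[:,None]
def proj(s,X):
    p=np.atleast_2d(X)@s["R"].T+s["t"]; q=p@s["camera_matrix"].T; return q[:,:2]/q[:,2:]
E
python3 - <<'E'
from h import *
s=load("top"); im=s["img"][:,:,::-1]
cv2.imwrite("pics/c1.png",cv2.resize(im[140:280,110:270],None,fx=5,fy=4.0*1.25 if 0 else 4,interpolation=cv2.INTER_CUBIC) if 0 else cv2.resize(im[145:260,110:270],None,fx=5,fy=5,interpolation=cv2.INTER_CUBIC))
cv2.imwrite("pics/c2.png",cv2.resize(im[145:265,265:425],None,fx=5,fy=5,interpolation=cv2.INTER_CUBIC))
E
```

```text
(no output)
```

View pics/c1.png

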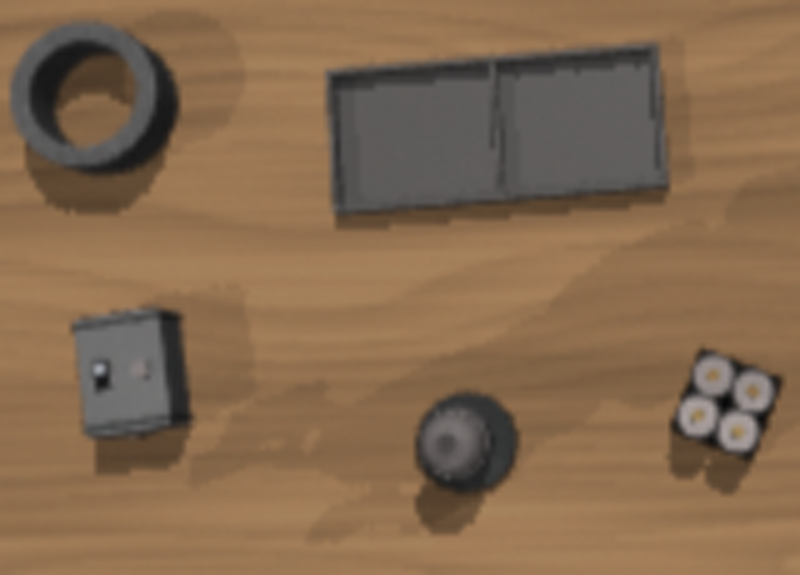

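View pics/c2.png

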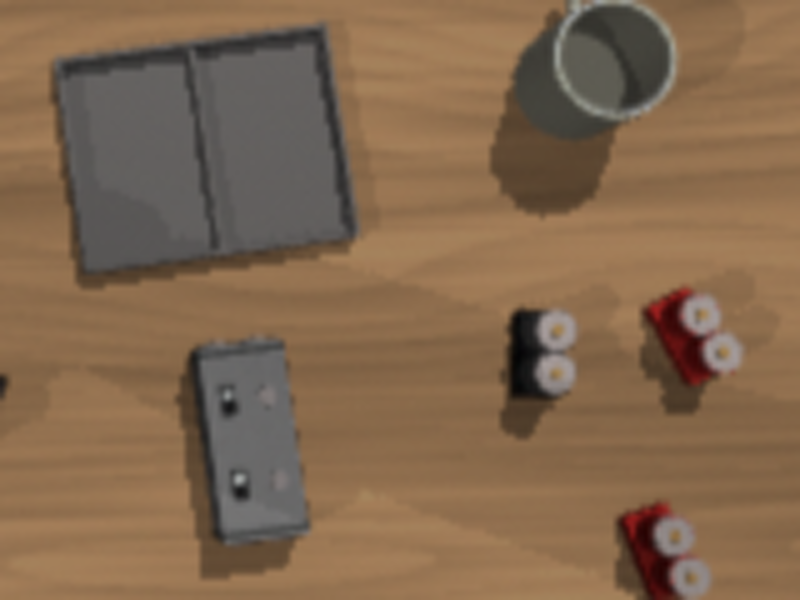

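```bash
cat > m.py <<'E'
from h import *
s=load("top"); sc=load("scene")
def cr(p,off): p=np.array(p,float); return (p+.5)/5-.5+off
o1=(110,145);o2=(265,145)
def rep(n,P,ax=None):
    print(n,np.round(P.mean(0)[:2],4),"edges",np.round(np.linalg.norm(np.roll(P,-1,0)-P,axis=1),4),"ang",[round(float(np.degrees(np.arctan2(*(b-a)[[1,0]]))),1) for a,b in zip(P,np.roll(P,-1,0))])
M={}
for n,p,o,z in [("long",[(328,70),(658,44),(667,187),(337,213)],o1,.018),("square",[(55,62),(325,25),(356,237),(83,273)],o2,.018),
 ("di",[(73,325),(160,310),(178,422),(90,437)],o1,.046),("ddi",[(194,350),(282,340),(309,530),(221,542)],o2,.046),
 ("four",[(713,374),(753,390),(737,432),(697,413)],o1,.052),("two",[(557,330),(555,374)],o2,.052),("micbase",[(467,442)],o1,.011),("michead",[(447,443)],o1,.08),("mug",[(615,60)],o2,.09),("tape",[(85,97)],o1,.048),("red1",[(702,315),(722,352)],o2,.052)]:
    P=cast(s,cr(p,o),z); rep(n,P); M[n]=P
    print("   scene px",np.round(proj(sc,P.mean(0)),1))
E
python3 m.py
python3 - <<'E'
from h import *
s=load("scene"); im=s["img"][:,:,::-1]
cv2.imwrite("pics/d1.png",cv2.resize(im[120:245,90:250],None,fx=5,fy=4.8 if 0 else 5,interpolation=cv2.INTER_CUBIC)[:600])
cv2.imwrite("pics/d2.png",cv2.resize(im[130:250,250:410],None,fx=5,fy=5,interpolation=cv2.INTER_CUBIC))
E
```

```text
long [0.6262 0.1577] edges [0.2285 0.1    0.2262 0.0999] ang [-86.7, -177.4, 93.2, 3.9]
   scene px [[317.8 218.5]]
square [ 0.6045 -0.173 ] edges [0.1886 0.1485 0.1877 0.1472] ang [-83.4, -174.5, 96.2, 5.8]
   scene px [[206.9 210.6]]
di [0.463  0.4004] edges [0.0582 0.0752 0.0584 0.0751] ang [-81.5, -169.9, 98.4, 10.0]
   scene px [[394.2 168.5]]
ddi [ 0.406  -0.1924] edges [0.0586 0.1246 0.058  0.1258] ang [-84.8, -174.4, 96.4, 5.9]
   scene px [[205.2 152.2]]
four [0.4349 0.0047] edges [0.0283 0.0292 0.029  0.0275] ang [-113.0, 157.7, 63.5, -23.6]
   scene px [[266.5 158.9]]
two [ 0.4587 -0.3937] edges [0.0289 0.0289] ang [173.8, -6.2]
   scene px [[139.6 163.8]]
micbase [0.4127 0.1805] edges [0.] ang [0.0]
   scene px [[320.3 161.4]]
michead [0.4127 0.182 ] edges [0.] ang [0.0]
   scene px [[323.8 148.2]]
mug [ 0.6451 -0.4314] edges [0.] ang [0.0]
   scene px [[110.3 209.9]]
tape [0.6486 0.4307] edges [0.] ang [0.0]
   scene px [[416.3 221.9]]
red1 [ 0.4685 -0.4968] edges [0.027 0.027] ang [-155.2, 24.8]
   scene px [[106.4 166.1]]
```

View pics/d1.png

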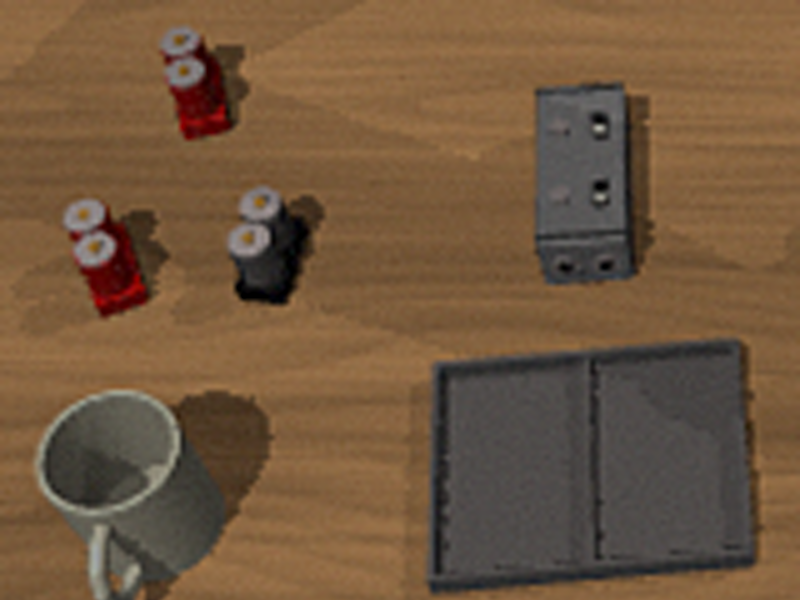

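View pics/d2.png

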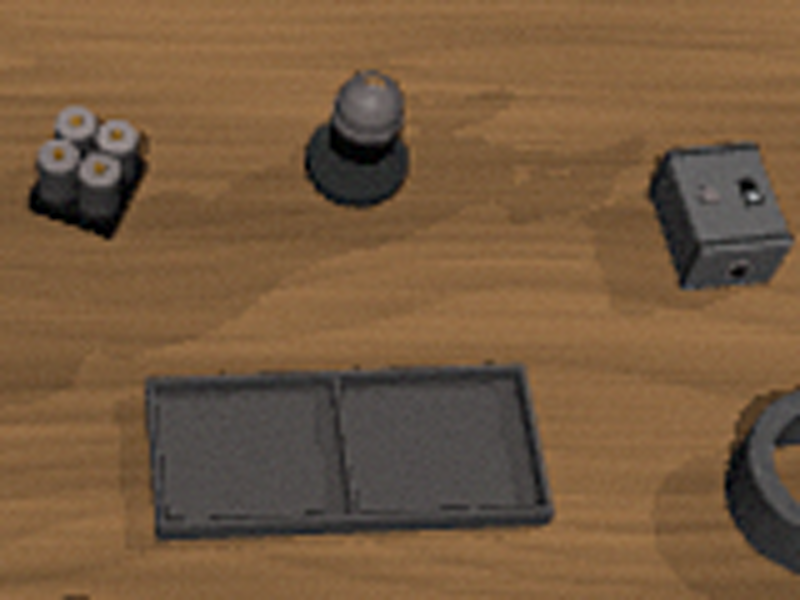

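```bash
cat > m2.py <<'E'
from h import *
from m import rep,cr
sc=load("scene")
a=(90,120);b=(250,130)
for n,p,o,z in [("long",[(148,380),(524,367),(551,520),(158,536)],b,.018),("square",[(433,366),(740,342),(756,563),(432,590)],a,.018),
 ("di",[(668,150),(757,146),(791,237),(694,247)],b,.046),("ddi",[(537,92),(624,86),(632,232),(538,238)],a,.046),("four",[(76,121),(117,135),(100,169),(59,154)],b,.053),("two",[(262,202),(249,239)],a,.053),("micbase",[(358,163)],b,.011)]:
    rep("S "+n,cast(sc,cr(p,o),z))
E
python3 m2.py | grep S
```

```text
S long [0.6292 0.1599] edges [0.2274 0.1016 0.2267 0.103 ] ang [93.1, 2.2, -86.6, -177.4]
S square [ 0.6086 -0.1701] edges [0.1905 0.1521 0.1874 0.1524] ang [96.0, 6.2, -83.9, -172.7]
S di [0.4628 0.4031] edges [0.0563 0.0693 0.0606 0.0733] ang [93.8, 6.9, -82.4, -176.5]
S ddi [ 0.4038 -0.1897] edges [0.0574 0.1188 0.0589 0.1183] ang [95.7, 6.9, -84.9, -173.8]
S four [0.4343 0.0068] edges [0.0281 0.0286 0.0281 0.028 ] ang [67.5, -21.9, -113.7, 158.1]
S two [ 0.4588 -0.39  ] edges [0.0288 0.0288] ang [-6.0, 174.0]
S micbase [0.4159 0.1831] edges [0.] ang [0.0]
```

```bash
cat > go.py <<'E'
import sys,numpy as np
from workcell import monitor
from scipy.spatial.transform import Rotation as Ro
s=monitor.sense(); R=Ro.from_quat(s["eef_rot"]).as_matrix(); p=s["ee_pos"]
print("t",round(s["time_s"],2),"pos",np.round(p,4),"tool x",np.round(R[:,0],3),"jaw ang",round(float(np.degrees(np.arctan2(R[1,1],R[0,1]))),2),"op",round(s["opening"],4),"F",np.round(s["wrist_force"],1),"q",np.round(s["joint_positions"],2))
def plan(xy,ang):
    cur=np.degrees(np.arctan2(R[1,1],R[0,1])); d=(ang-cur+90)%180-90   # world turn about +z
    # tool x is down: turn about tool x = -d
    c=np.radians(cur+d); y=np.array([np.cos(c),np.sin(c)]); z=np.array([-R[1,0]*0,0])
    # tool z = x cross y, x=(0,0,-1): (-1*?)
    zz=np.cross([0,0,-1],[y[0],y[1],0])[:2]; v=np.array(xy)-p[:2]
    print("target",xy,ang,"turn about tool x",round(-d,2),"then shift y",round(float(v@y),4),"z",round(float(v@zz),4), "(other turn: %+.0f)"%(-d-np.sign(-d)*180))
    # same with no turn
if len(sys.argv)>3: plan([float(sys.argv[1]),float(sys.argv[2])],float(sys.argv[3]))
E
python3 go.py .463 .402 98.5
```

```text
t 0.1 pos [0.2715 0.5623 0.3029] tool x [-0.001 -0.002 -1.   ] jaw ang 64.23 op 0.0855 F [-0.4 -0.6  0.1] q [ 1.02  0.28 -0.03  1.27 -0.    1.47]
target [0.463, 0.402] 98.5 turn about tool x -34.27 then shift y -0.1869 z 0.1657 (other turn: +146)
```

Emit:
move_arm(
  series=[
    [[0.085, 0, 0, 0, -6.86, 0, 0], [0.085, 0, 0, 0, -6.86, 0, 0], [0.085, 0, 0, 0, -6.86, 0, 0], [0.085, 0, 0, 0, -6.86, 0, 0], [0.085, 0, 0, 0, -6.86, 0, 0], [0.085, 0, -0.031, 0.0276, 0, 0, 0], [0.085, 0, -0.031, 0.0276, 0, 0, 0], [0.085, 0, -0.031, 0.0276, 0, 0, 0], [0.085, 0, -0.031, 0.0276, 0, 0, 0], [0.085, 0, -0.031, 0.0276, 0, 0, 0], [0.085, 0, -0.032, 0.0276, 0, 0, 0], [0.085, 0, 0, 0, 0, 0, 0], [0.085, 0, 0, 0, 0, 0, 0], [0.085, 0, 0, 0, 0, 0, 0]],
  ],
)

```text
time_s: 1.5
ee_pos: [0.4625, 0.4027, 0.3035]
eef_rot: [-0.053, 0.706, 0.053, 0.705]
wrist_force: [-0.6, 0.4, -0.0]
opening: 0.085
```

```bash
python3 go.py .463 .402 98.5
```

```text
t 1.5 pos [0.4625 0.4027 0.3035] tool x [-0.001 -0.    -1.   ] jaw ang 98.56 op 0.085 F [-0.6  0.4 -0. ] q [ 0.61  0.26 -0.05  1.26  0.    0.46]
target [0.463, 0.402] 98.5 turn about tool x 0.06 then shift y -0.0008 z 0.0004 (other turn: -180)
```

Emit:
move_arm(
  series=[
    [[0.085, 0.04, 0, 0, 0, 0, 0], [0.085, 0.04, 0, 0, 0, 0, 0], [0.085, 0.04, 0, 0, 0, 0, 0], [0.085, 0.04, 0, 0, 0, 0, 0], [0.085, 0.03, 0, 0, 0, 0, 0], [0.085, 0.0235, 0, 0, 0, 0, 0], [0.085, 0, 0, 0, 0, 0, 0], [0.04, 0, 0, 0, 0, 0, 0], [0.04, 0, 0, 0, 0, 0, 0], [0.04, 0, 0, 0, 0, 0, 0], [0.04, 0, 0, 0, 0, 0, 0], [0.04, 0, 0, 0, 0, 0, 0], [0.04, 0, 0, 0, 0, 0, 0], [0.04, 0, 0, 0, 0, 0, 0], [0.04, 0, 0, 0, 0, 0, 0]],
  ],
)

```text
time_s: 3.0
ee_pos: [0.4645, 0.4037, 0.0928]
eef_rot: [-0.052, 0.704, 0.054, 0.706]
wrist_force: [-1.9, 0.9, 6.4]
opening: 0.0566
```

```bash
python3 go.py; python3 - <<'E'
from workcell import cams
import cv2,numpy as np
s=cams.snapshot("scene"); np.savez("scene1.npz",**s)
cv2.imwrite("pics/e1.png",cv2.resize(s["img"][60:220,320:480,::-1],None,fx=3.5,fy=3.5))
E
```

```text
t 3.0 pos [0.4645 0.4037 0.0928] tool x [ 0.003  0.003 -1.   ] jaw ang 98.55 op 0.0566 F [-1.9  0.9  6.4] q [ 0.61  0.44 -0.28  0.85  0.    0.46]
```

View pics/e1.png

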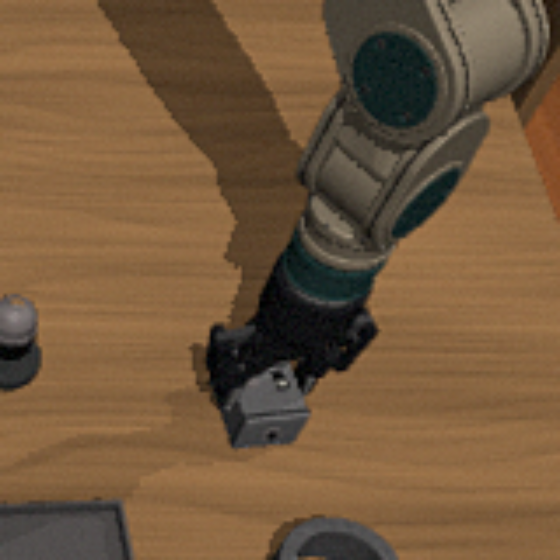

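Emit:
move_arm(
  series=[
    [[0.04, -0.015, 0, 0, 0, 0, 0], [0.04, -0.03, 0, 0, 0, 0, 0], [0.04, -0.03, 0, 0, 0, 0, 0], [0.04, -0.03, 0, 0, 0, 0, 0], [0.04, -0.03, 0, 0, 0, 0, 0], [0.04, -0.015, 0, 0, 0, 0, 0], [0.04, 0, 0, 0, 2.35, 0, 0], [0.04, 0, 0, 0, 0, 0, 0]],
  ],
)

```text
time_s: 3.85
ee_pos: [0.4631, 0.4022, 0.2408]
eef_rot: [-0.038, 0.706, 0.038, 0.706]
wrist_force: [0.4, -0.3, -2.9]
opening: 0.0566
```

```bash
python3 go.py .6013 -.1238 96.2
```

```text
t 3.85 pos [0.4631 0.4022 0.2408] tool x [ 0. -0. -1.] jaw ang 96.17 op 0.0566 F [ 0.4 -0.3 -2.9] q [ 0.61  0.29 -0.14  1.14 -0.    0.5 ]
target [0.6013, -0.1238] 96.2 turn about tool x -0.03 then shift y -0.5378 z 0.0806 (other turn: +180)
```

Emit:
move_arm(
  series=[
    [[0.04, 0, -0.02, 0.003, 0, 0, 0], [0.04, 0, -0.0415, 0.0062, 0, 0, 0], [0.04, 0, -0.0415, 0.0062, 0, 0, 0], [0.04, 0, -0.0415, 0.0062, 0, 0, 0], [0.04, 0, -0.0415, 0.0062, 0, 0, 0], [0.04, 0, -0.0415, 0.0062, 0, 0, 0], [0.04, 0, -0.0415, 0.0062, 0, 0, 0], [0.04, 0, -0.0415, 0.0062, 0, 0, 0], [0.04, 0, -0.0415, 0.0062, 0, 0, 0], [0.04, 0, -0.0415, 0.0062, 0, 0, 0], [0.04, 0, -0.0415, 0.0062, 0, 0, 0], [0.04, 0, -0.0415, 0.0062, 0, 0, 0], [0.04, 0, -0.0415, 0.0062, 0, 0, 0], [0.04, 0, -0.02, 0.003, 0, 0, 0], [0.04, 0, 0, 0, 0, 0, 0], [0.04, 0, 0, 0, 0, 0, 0]],
  ],
)

```text
time_s: 5.45
ee_pos: [0.6002, -0.1235, 0.2393]
eef_rot: [-0.037, 0.707, 0.039, 0.705]
wrist_force: [0.6, 0.6, -2.3]
opening: 0.0568
```

```bash
python3 go.py .6013 -.1238 96.2
```

```text
t 5.45 pos [ 0.6002 -0.1235  0.2393] tool x [-0.003  0.002 -1.   ] jaw ang 96.16 op 0.0568 F [ 0.6  0.6 -2.3] q [-0.31  0.3  -0.14  1.14  0.   -0.42]
target [0.6013, -0.1238] 96.2 turn about tool x -0.04 then shift y -0.0004 z 0.0011 (other turn: +180)
```

Descend about 0.142 m to TCP z ≈ 0.098, then look at the force before I release.

Emit:
move_arm(
  series=[
    [[0.04, 0.03, 0, 0.001, 0, 0, 0], [0.04, 0.035, 0, 0, 0, 0, 0], [0.04, 0.035, 0, 0, 0, 0, 0], [0.04, 0.02, 0, 0, 0, 0, 0], [0.04, 0.01, 0, 0, 0, 0, 0], [0.04, 0.006, 0, 0, 0, 0, 0], [0.04, 0.004, 0, 0, 0, 0, 0], [0.04, 0, 0, 0, 0, 0, 0], [0.04, 0, 0, 0, 0, 0, 0]],
  ],
)

```text
time_s: 6.35
ee_pos: [0.603, -0.1239, 0.1016]
eef_rot: [-0.038, 0.705, 0.038, 0.707]
wrist_force: [0.0, -0.0, -2.8]
opening: 0.057
```

Emit:
move_arm(
  series=[
    [[0.04, 0.002, 0, 0, 0, 0, 0], [0.04, 0.002, 0, 0, 0, 0, 0], [0.04, 0, 0, 0, 0, 0, 0]],
  ],
)

```text
time_s: 6.65
ee_pos: [0.6026, -0.1239, 0.0969]
eef_rot: [-0.038, 0.706, 0.038, 0.707]
wrist_force: [0.7, -0.1, -0.8]
opening: 0.057
```

Emit:
move_arm(
  series=[
    [[0.06, 0, 0, 0, 0, 0, 0], [0.065, 0, 0, 0, 0, 0, 0], [0.073, 0, 0, 0, 0, 0, 0], [0.073, 0, 0, 0, 0, 0, 0], [0.073, 0, 0, 0, 0, 0, 0], [0.073, -0.01, 0, 0, 0, 0, 0], [0.073, -0.03, 0, 0, 0, 0, 0], [0.073, -0.04, 0, 0, 0, 0, 0], [0.085, -0.04, 0, 0, 0, 0, 0], [0.085, -0.04, 0, 0, 0, 0, 0], [0.085, -0.04, 0, 0, 0, 0, 0], [0.085, 0, 0, 0, 0, 0, 0]],
  ],
)

```text
time_s: 7.85
ee_pos: [0.6054, -0.1247, 0.3049]
eef_rot: [-0.04, 0.701, 0.036, 0.711]
wrist_force: [0.6, 0.1, -0.3]
opening: 0.0853
```

```bash
python3 go.py .4588 -.391 84; cat > look.py <<'E'
import sys
from workcell import cams
import cv2,numpy as np
n,x0,x1,y0,y1,k=sys.argv[1],*map(int,sys.argv[2:7])
s=cams.snapshot(n); np.savez(f"{n}{k}.npz",**s)
f=min(800/(x1-x0),600/(y1-y0))
cv2.imwrite(f"pics/{n}_k{k}.png",cv2.resize(s["img"][y0:y1,x0:x1,::-1],None,fx=f,fy=f,interpolation=cv2.INTER_CUBIC))
E
python3 look.py scene 90 250 120 240 2
```

```text
t 7.85 pos [ 0.6054 -0.1247  0.3049] tool x [ 0.013 -0.004 -1.   ] jaw ang 96.18 op 0.0853 F [ 0.6  0.1 -0.3] q [-0.31  0.26 -0.05  1.25  0.   -0.42]
target [0.4588, -0.391] 84.0 turn about tool x 12.18 then shift y -0.2802 z -0.118 (other turn: -168)
```

View pics/scene_k2.png

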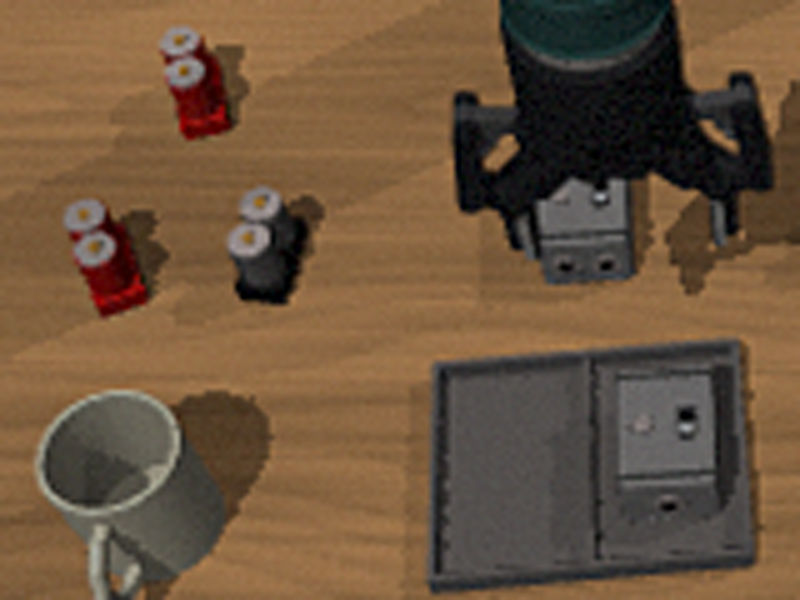

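DI box rests in the +y compartment (crop px (665,425)), with clear margins. Next is the black two-cell pack.

Emit:
move_arm(
  series=[
    [[0.062, 0, 0, 0, 6.1, 0, 0], [0.062, 0, 0, 0, 6.1, 0, 0], [0.062, 0, -0.035, -0.01475, 0, 0, 0], [0.062, 0, -0.035, -0.01475, 0, 0, 0], [0.062, 0, -0.035, -0.01475, 0, 0, 0], [0.062, 0, -0.035, -0.01475, 0, 0, 0], [0.062, 0, -0.035, -0.01475, 0, 0, 0], [0.062, 0, -0.035, -0.01475, 0, 0, 0], [0.062, 0, -0.035, -0.01475, 0, 0, 0], [0.062, 0, -0.035, -0.01475, 0, 0, 0], [0.062, 0, 0, 0, 0, 0, 0], [0.062, 0, 0, 0, 0, 0, 0]],
  ],
)

```text
time_s: 9.1
ee_pos: [0.4544, -0.3897, 0.2952]
eef_rot: [0.039, 0.707, -0.037, 0.706]
wrist_force: [0.2, 0.2, -0.2]
opening: 0.0622
```

```bash
python3 go.py .4588 -.391 84
```

```text
t 9.1 pos [ 0.4544 -0.3897  0.2952] tool x [-0.001  0.002 -1.   ] jaw ang 83.87 op 0.0622 F [ 0.2  0.2 -0.2] q [-0.82  0.24 -0.1   1.24  0.   -0.71]
target [0.4588, -0.391] 84.0 turn about tool x -0.13 then shift y -0.0008 z 0.0045 (other turn: +180)
```

Emit:
move_arm(
  series=[
    [[0.062, 0.03, -0.001, 0.0045, 0, 0, 0], [0.062, 0.04, 0, 0, 0, 0, 0], [0.062, 0.04, 0, 0, 0, 0, 0], [0.062, 0.04, 0, 0, 0, 0, 0], [0.062, 0.03, 0, 0, 0, 0, 0], [0.062, 0.022, 0, 0, 0, 0, 0], [0.062, 0, 0, 0, 0, 0, 0], [0.062, 0, 0, 0, 0, 0, 0]],
  ],
)

```text
time_s: 9.9
ee_pos: [0.46, -0.3899, 0.0942]
eef_rot: [0.037, 0.707, -0.036, 0.706]
wrist_force: [0.3, 0.4, 1.2]
opening: 0.0619
```

```bash
python3 go.py .4588 -.391 84;python3 look.py scene 90 250 80 200 3
```

```text
t 9.9 pos [ 0.46   -0.3899  0.0942] tool x [-0.001  0.001 -1.   ] jaw ang 84.07 op 0.0619 F [0.3 0.4 1.2] q [-0.81  0.42 -0.31  0.85  0.   -0.71]
target [0.4588, -0.391] 84.0 turn about tool x 0.07 then shift y -0.0012 z -0.0011 (other turn: -180)
```

View pics/scene_k3.png

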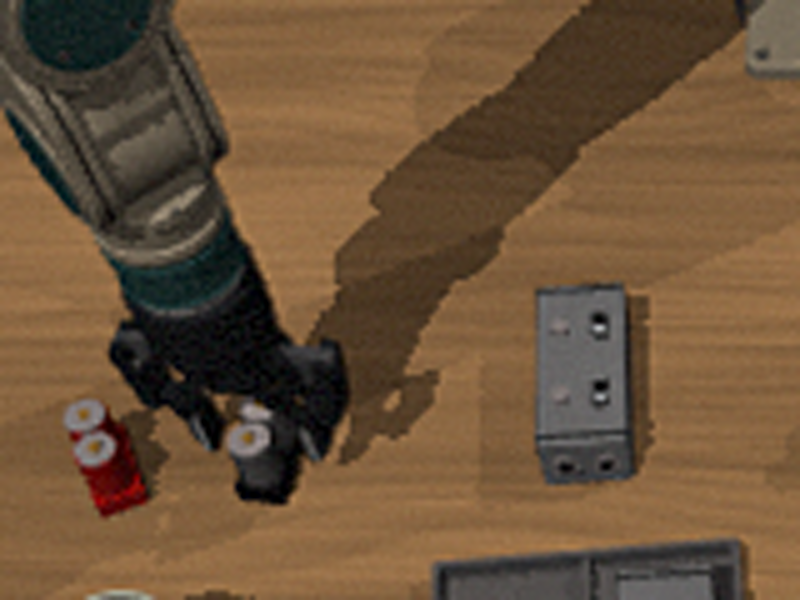

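The fingers straddle the two-cell pack (crop px (255,450)), clear of the red one. I'll close and lift.

Emit:
move_arm(
  series=[
    [[0.02, 0, 0, 0, 0, 0, 0], [0.02, 0, 0, 0, 0, 0, 0], [0.02, 0, 0, 0, 0, 0, 0], [0.02, 0, 0, 0, 0, 0, 0], [0.02, 0, 0, 0, 0, 0, 0], [0.02, 0, 0, 0, 0, 0, 0], [0.02, 0, 0, 0, 0, 0, 0]],
  ],
)

```text
time_s: 10.65
ee_pos: [0.4608, -0.3924, 0.0964]
eef_rot: [0.036, 0.705, -0.038, 0.707]
wrist_force: [0.3, -0.7, 6.2]
opening: 0.0314
```

Emit:
move_arm(
  series=[
    [[0.02, -0.015, 0, 0, 0, 0, 0], [0.02, -0.03, 0, 0, 0, 0, 0], [0.02, -0.03, 0, 0, 0, 0, 0], [0.02, -0.03, 0, 0, 0, 0, 0], [0.02, -0.03, 0, 0, 0, 0, 0], [0.02, -0.015, 0, 0, 0, 0, 0], [0.02, 0, 0, 0, -6.1, 0, 0], [0.02, 0, 0, 0, -6.1, 0, 0], [0.02, 0, 0, 0, 0, 0, 0]],
  ],
)

```text
time_s: 11.55
ee_pos: [0.4592, -0.3907, 0.244]
eef_rot: [-0.038, 0.706, 0.038, 0.706]
wrist_force: [0.1, -0.8, -1.3]
opening: 0.0311
```

```bash
python3 -c "
import numpy as np
a=np.radians(6.2);R=np.array([[np.cos(a),-np.sin(a)],[np.sin(a),np.cos(a)]])
print(np.array([.6065,-.1715])+R@[0,-.049])
a=np.radians(3.3);R=np.array([[np.cos(a),-np.sin(a)],[np.sin(a),np.cos(a)]])
print(np.array([.6277,.1588])+R@[0,-.0565],np.array([.6277,.1588])+R@[0,.0565])"
python3 go.py .6118 -.2202 96.2
```

```text
[ 0.61179197 -0.2202134 ]
[0.63095237 0.10239369] [0.62444763 0.21520631]
t 11.55 pos [ 0.4592 -0.3907  0.244 ] tool x [-0.001  0.001 -1.   ] jaw ang 96.16 op 0.0311 F [ 0.1 -0.8 -1.3] q [-0.81  0.28 -0.16  1.14  0.   -0.92]
target [0.6118, -0.2202] 96.2 turn about tool x -0.04 then shift y 0.1531 z 0.1701 (other turn: +180)
```

Emit:
move_arm(
  series=[
    [[0.02, 0, 0.0115, 0.013, 0, 0, 0], [0.02, 0, 0.026, 0.029, 0, 0, 0], [0.02, 0, 0.026, 0.029, 0, 0, 0], [0.02, 0, 0.026, 0.029, 0, 0, 0], [0.02, 0, 0.026, 0.029, 0, 0, 0], [0.02, 0, 0.026, 0.029, 0, 0, 0], [0.02, 0, 0.0115, 0.012, 0, 0, 0], [0.02, 0, 0, 0, 0, 0, 0], [0.02, 0, 0, 0, 0, 0, 0]],
  ],
)

```text
time_s: 12.45
ee_pos: [0.612, -0.2203, 0.2439]
eef_rot: [-0.038, 0.707, 0.038, 0.706]
wrist_force: [0.0, 0.1, -2.1]
opening: 0.0309
```

```bash
python3 go.py .6118 -.2202 96.2
```

```text
t 12.45 pos [ 0.612  -0.2203  0.2439] tool x [-0.002 -0.    -1.   ] jaw ang 96.18 op 0.0309 F [ 0.   0.1 -2.1] q [-0.44  0.36 -0.05  1.17 -0.   -0.55]
target [0.6118, -0.2202] 96.2 turn about tool x -0.02 then shift y 0.0001 z -0.0002 (other turn: +180)
```

Emit:
move_arm(
  series=[
    [[0.02, 0.03, 0, 0, 0, 0, 0], [0.02, 0.035, 0, 0, 0, 0, 0], [0.02, 0.035, 0, 0, 0, 0, 0], [0.02, 0.02, 0, 0, 0, 0, 0], [0.02, 0.01, 0, 0, 0, 0, 0], [0.02, 0.008, 0, 0, 0, 0, 0], [0.02, 0.003, 0, 0, 0, 0, 0], [0.02, 0, 0, 0, 0, 0, 0], [0.02, 0, 0, 0, 0, 0, 0]],
  ],
)

```text
time_s: 13.35
ee_pos: [0.6131, -0.2213, 0.1047]
eef_rot: [-0.038, 0.705, 0.038, 0.707]
wrist_force: [-0.0, 0.2, -0.9]
opening: 0.0311
```

Emit:
move_arm(
  series=[
    [[0.02, 0.002, 0, 0, 0, 0, 0], [0.02, 0.001, 0, 0, 0, 0, 0], [0.02, 0, 0, 0, 0, 0, 0]],
  ],
)

```text
time_s: 13.65
ee_pos: [0.6123, -0.2207, 0.1006]
eef_rot: [-0.038, 0.706, 0.038, 0.706]
wrist_force: [0.3, 0.5, -2.3]
opening: 0.0307
```

Emit:
move_arm(
  series=[
    [[0.02, 0.002, 0, 0, 0, 0, 0], [0.02, 0, 0, 0, 0, 0, 0]],
  ],
)

```text
time_s: 13.85
ee_pos: [0.6123, -0.2208, 0.1004]
eef_rot: [-0.038, 0.706, 0.038, 0.706]
wrist_force: [-4.1, 2.2, 8.4]
opening: 0.0309
```

Emit:
move_arm(
  series=[
    [[0.035, -0.001, 0, 0, 0, 0, 0], [0.045, 0, 0, 0, 0, 0, 0], [0.054, 0, 0, 0, 0, 0, 0], [0.054, 0, 0, 0, 0, 0, 0], [0.054, 0, 0, 0, 0, 0, 0], [0.054, -0.01, 0, 0, 0, 0, 0], [0.054, -0.03, 0, 0, 0, 0, 0], [0.054, -0.04, 0, 0, 0, 0, 0], [0.085, -0.04, 0, 0, 0, 0, 0], [0.085, -0.04, 0, 0, 0, 0, 0], [0.085, -0.03, 0, 0, 0, 0, 0], [0.085, 0, 0, 0, 0, 0, 0], [0.085, 0, 0, 0, 0, 0, 0]],
  ],
)

```text
time_s: 15.15
ee_pos: [0.6127, -0.221, 0.2911]
eef_rot: [-0.039, 0.705, 0.038, 0.707]
wrist_force: [-0.3, 0.1, 0.3]
opening: 0.0853
```

```bash
python3 go.py .4345 .006 67; python3 look.py scene 90 250 120 240 4
```

```text
t 15.15 pos [ 0.6127 -0.221   0.2911] tool x [ 0.003 -0.001 -1.   ] jaw ang 96.18 op 0.0853 F [-0.3  0.1  0.3] q [-0.45  0.33  0.02  1.26 -0.   -0.55]
target [0.4345, 0.006] 67.0 turn about tool x 29.18 then shift y 0.1393 z -0.2527 (other turn: -151)
```

View pics/scene_k4.png

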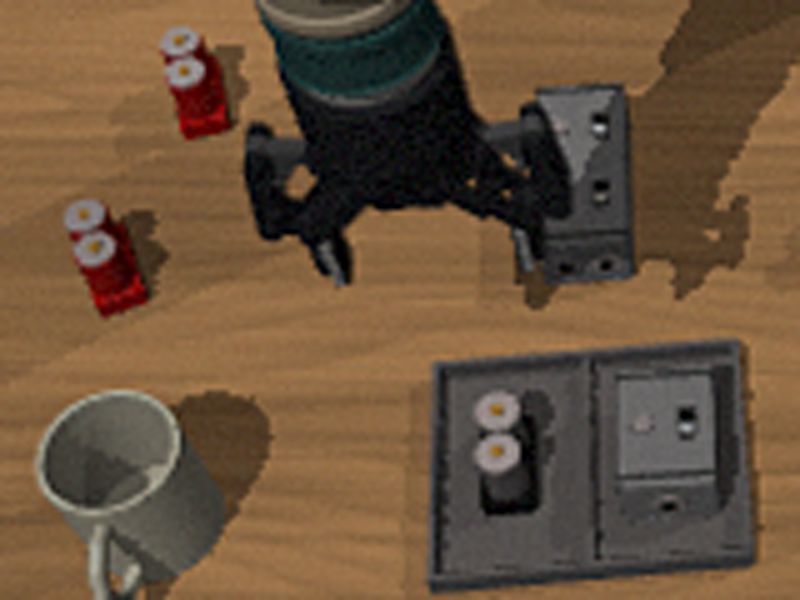

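The two-pack stands in the −y compartment (crop px (505,450)), with the DI box unmoved. Now the four-cell pack.

Emit:
move_arm(
  series=[
    [[0.085, 0, 0, 0, 7.3, 0, 0], [0.085, 0, 0, 0, 7.3, 0, 0], [0.085, 0, 0, 0, 7.3, 0, 0], [0.085, 0, 0, 0, 7.3, 0, 0], [0.085, 0, 0.0174, -0.0316, 0, 0, 0], [0.085, 0, 0.0174, -0.0316, 0, 0, 0], [0.085, 0, 0.0174, -0.0316, 0, 0, 0], [0.085, 0, 0.0174, -0.0316, 0, 0, 0], [0.085, 0, 0.0174, -0.0316, 0, 0, 0], [0.085, 0, 0.0174, -0.0316, 0, 0, 0], [0.085, 0, 0.0174, -0.0316, 0, 0, 0], [0.085, 0, 0.0174, -0.0316, 0, 0, 0], [0.085, 0, 0, 0, 0, 0, 0], [0.085, 0, 0, 0, 0, 0, 0]],
  ],
)

```text
time_s: 16.6
ee_pos: [0.4329, 0.0067, 0.288]
eef_rot: [0.14, 0.694, -0.141, 0.692]
wrist_force: [0.3, -0.4, -0.8]
opening: 0.0849
```

```bash
python3 go.py .4345 .006 67
```

```text
t 16.6 pos [0.4329 0.0067 0.288 ] tool x [-0.002 -0.    -1.   ] jaw ang 67.06 op 0.0849 F [ 0.3 -0.4 -0.8] q [-0.13 -0.06 -0.44  1.19 -0.    0.27]
target [0.4345, 0.006] 67.0 turn about tool x 0.06 then shift y 0.0 z 0.0017 (other turn: -180)
```

Emit:
move_arm(
  series=[
    [[0.085, 0.03, 0, 0.0015, 0, 0, 0], [0.085, 0.04, 0, 0, 0, 0, 0], [0.085, 0.04, 0, 0, 0, 0, 0], [0.085, 0.03, 0, 0, 0, 0, 0], [0.085, 0.02, 0, 0, 0, 0, 0], [0.085, 0, 0, 0, 0, 0, 0], [0.085, 0, 0, 0, 0, 0, 0]],
  ],
)

```text
time_s: 17.3
ee_pos: [0.4357, 0.005, 0.129]
eef_rot: [0.141, 0.693, -0.142, 0.692]
wrist_force: [0.3, -0.5, 0.7]
opening: 0.0852
```

```bash
python3 go.py .4345 .006 67;python3 look.py scene 200 360 80 200 5
```

```text
t 17.3 pos [0.4357 0.005  0.129 ] tool x [-0.001  0.    -1.   ] jaw ang 66.92 op 0.0852 F [ 0.3 -0.5  0.7] q [-0.14  0.12 -0.64  0.82 -0.    0.27]
target [0.4345, 0.006] 67.0 turn about tool x -0.08 then shift y 0.0005 z -0.0015 (other turn: +180)
```

View pics/scene_k5.png

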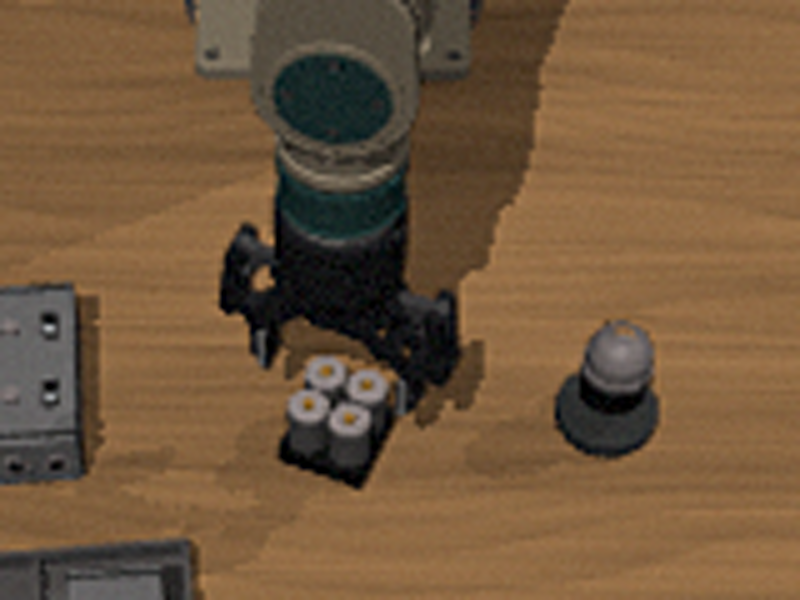

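The fingers are aligned on either side of the four-pack (crop px (262,345) and (405,400)). Descend the rest, grip and lift.

Emit:
move_arm(
  series=[
    [[0.085, 0.015, 0, -0.0015, 0, 0, 0], [0.085, 0.018, 0, 0, 0, 0, 0], [0.085, 0, 0, 0, 0, 0, 0], [0.085, 0, 0, 0, 0, 0, 0], [0.045, 0, 0, 0, 0, 0, 0], [0.045, 0, 0, 0, 0, 0, 0], [0.045, 0, 0, 0, 0, 0, 0], [0.045, 0, 0, 0, 0, 0, 0], [0.045, 0, 0, 0, 0, 0, 0], [0.045, 0, 0, 0, 0, 0, 0], [0.045, 0, 0, 0, 0, 0, 0]],
  ],
)

```text
time_s: 18.45
ee_pos: [0.4353, 0.0057, 0.098]
eef_rot: [0.141, 0.692, -0.141, 0.694]
wrist_force: [-1.8, -0.6, 6.0]
opening: 0.0593
```

Emit:
move_arm(
  series=[
    [[0.045, -0.015, 0, 0, 0, 0, 0], [0.045, -0.03, 0, 0, 0, 0, 0], [0.045, -0.03, 0, 0, 0, 0, 0], [0.045, -0.03, 0, 0, 0, 0, 0], [0.045, -0.03, 0, 0, 0, 0, 0], [0.045, -0.015, 0, 0, 0, 0, 0], [0.045, 0, 0, 0, -6.6, 0, 0], [0.045, 0, 0, 0, -6.6, 0, 0], [0.045, 0, 0, 0, -6.6, 0, 0], [0.045, 0, 0, 0, -6.6, 0, 0], [0.045, 0, 0, 0, 0, 0, 0]],
  ],
)

```text
time_s: 19.55
ee_pos: [0.4335, 0.0063, 0.2463]
eef_rot: [-0.021, 0.707, 0.021, 0.707]
wrist_force: [-0.5, 0.3, -2.4]
opening: 0.0585
```

```bash
python3 go.py .631 .101 93.3
```

```text
t 19.55 pos [0.4335 0.0063 0.2463] tool x [-0.001  0.    -1.   ] jaw ang 93.37 op 0.0585 F [-0.5  0.3 -2.4] q [-0.13 -0.03 -0.5   1.1   0.   -0.19]
target [0.631, 0.101] 93.3 turn about tool x 0.07 then shift y 0.0832 z 0.2026 (other turn: -180)
```

Emit:
move_arm(
  series=[
    [[0.045, 0, 0.006, 0.015, 0, 0, 0], [0.045, 0, 0.0142, 0.0345, 0, 0, 0], [0.045, 0, 0.0142, 0.0345, 0, 0, 0], [0.045, 0, 0.0142, 0.0345, 0, 0, 0], [0.045, 0, 0.0142, 0.0345, 0, 0, 0], [0.045, 0, 0.0142, 0.0345, 0, 0, 0], [0.045, 0, 0.006, 0.015, 0, 0, 0], [0.045, 0, 0, 0, 0, 0, 0], [0.045, 0, 0, 0, 0, 0, 0]],
  ],
)

```text
time_s: 20.45
ee_pos: [0.6312, 0.1014, 0.2455]
eef_rot: [-0.021, 0.707, 0.021, 0.706]
wrist_force: [-1.0, -0.3, -2.8]
opening: 0.0592
```

```bash
python3 go.py .631 .101 93.3
```

```text
t 20.45 pos [0.6312 0.1014 0.2455] tool x [-0.002 -0.    -1.   ] jaw ang 93.35 op 0.0592 F [-1.  -0.3 -2.8] q [ 0.06  0.34 -0.07  1.17 -0.   -0.  ]
target [0.631, 0.101] 93.3 turn about tool x 0.05 then shift y -0.0004 z -0.0003 (other turn: -180)
```

Emit:
move_arm(
  series=[
    [[0.045, 0.03, 0, 0, 0, 0, 0], [0.045, 0.035, 0, 0, 0, 0, 0], [0.045, 0.035, 0, 0, 0, 0, 0], [0.045, 0.02, 0, 0, 0, 0, 0], [0.045, 0.012, 0, 0, 0, 0, 0], [0.045, 0.007, 0, 0, 0, 0, 0], [0.045, 0.002, 0, 0, 0, 0, 0], [0.045, 0, 0, 0, 0, 0, 0], [0.045, 0, 0, 0, 0, 0, 0], [0.045, 0, 0, 0, 0, 0, 0]],
  ],
)

```text
time_s: 21.45
ee_pos: [0.6322, 0.101, 0.1067]
eef_rot: [-0.021, 0.706, 0.021, 0.708]
wrist_force: [-0.7, -0.2, -2.9]
opening: 0.059
```

Emit:
move_arm(
  series=[
    [[0.045, 0.002, 0, 0, 0, 0, 0], [0.045, 0.0015, 0, 0, 0, 0, 0], [0.045, 0, 0, 0, 0, 0, 0], [0.045, 0, 0, 0, 0, 0, 0]],
  ],
)

```text
time_s: 21.85
ee_pos: [0.6315, 0.101, 0.1021]
eef_rot: [-0.021, 0.707, 0.021, 0.707]
wrist_force: [0.9, 0.1, -1.8]
opening: 0.0589
```

Emit:
move_arm(
  series=[
    [[0.045, 0.001, 0, 0, 0, 0, 0], [0.045, 0, 0, 0, 0, 0, 0]],
  ],
)

```text
time_s: 22.05
ee_pos: [0.6315, 0.101, 0.102]
eef_rot: [-0.021, 0.707, 0.021, 0.707]
wrist_force: [-3.1, 1.4, 4.7]
opening: 0.0591
```

Floor contact is felt. Release, rise, and plan for the mic.

Emit:
move_arm(
  series=[
    [[0.062, 0, 0, 0, 0, 0, 0], [0.07, 0, 0, 0, 0, 0, 0], [0.077, 0, 0, 0, 0, 0, 0], [0.077, 0, 0, 0, 0, 0, 0], [0.077, 0, 0, 0, 0, 0, 0], [0.077, -0.01, 0, 0, 0, 0, 0], [0.077, -0.03, 0, 0, 0, 0, 0], [0.077, -0.04, 0, 0, 0, 0, 0], [0.077, -0.04, 0, 0, 0, 0, 0], [0.077, -0.04, 0, 0, 0, 0, 0], [0.077, -0.035, 0, 0, 0, 0, 0], [0.077, 0, 0, 0, 0, 0, 0], [0.077, 0, 0, 0, 0, 0, 0]],
  ],
)

```text
time_s: 23.35
ee_pos: [0.6319, 0.101, 0.298]
eef_rot: [-0.021, 0.706, 0.021, 0.708]
wrist_force: [0.1, 0.9, -0.2]
opening: 0.0773
```

```bash
python3 go.py .414 .182 93.3; python3 look.py scene 250 410 130 250 6
```

```text
t 23.35 pos [0.6319 0.101  0.298 ] tool x [ 0.004  0.    -1.   ] jaw ang 93.38 op 0.0773 F [ 0.1  0.9 -0.2] q [ 0.06  0.3  -0.    1.26  0.   -0.  ]
target [0.414, 0.182] 93.3 turn about tool x 0.08 then shift y 0.0934 z -0.2129 (other turn: -180)
```

View pics/scene_k6.png

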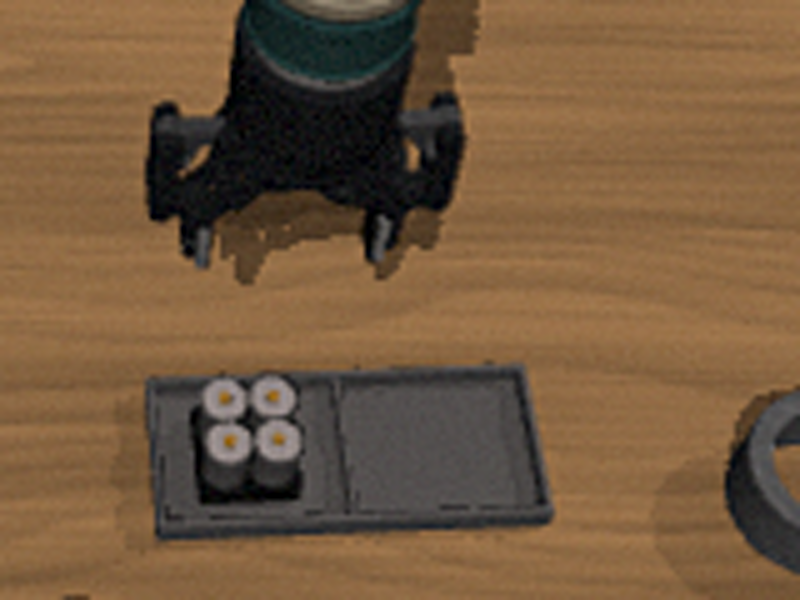

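Four-pack is flat in the −y compartment of the long tray (crop px (250,440)). Now the mic.

Emit:
move_arm(
  series=[
    [[0.077, 0, 0.0064, -0.0149, 0, 0, 0], [0.077, 0, 0.0134, -0.0305, 0, 0, 0], [0.077, 0, 0.0134, -0.0305, 0, 0, 0], [0.077, 0, 0.0134, -0.0305, 0, 0, 0], [0.077, 0, 0.0134, -0.0305, 0, 0, 0], [0.077, 0, 0.0134, -0.0305, 0, 0, 0], [0.077, 0, 0.0134, -0.0305, 0, 0, 0], [0.077, 0, 0.0066, -0.015, 0, 0, 0], [0.077, 0, 0, 0, 0, 0, 0], [0.077, 0, 0, 0, 0, 0, 0]],
  ],
)

```text
time_s: 24.4
ee_pos: [0.4135, 0.1816, 0.2954]
eef_rot: [-0.021, 0.707, 0.021, 0.707]
wrist_force: [1.0, 0.9, 0.0]
opening: 0.077
```

```bash
python3 go.py .414 .182 93.3;python3 look.py scene 250 410 80 200 7
```

```text
t 24.4 pos [0.4135 0.1816 0.2954] tool x [-0. -0. -1.] jaw ang 93.4 op 0.077 F [1.  0.9 0. ] q [ 0.27 -0.03 -0.39  1.21 -0.    0.21]
target [0.414, 0.182] 93.3 turn about tool x 0.1 then shift y 0.0004 z 0.0005 (other turn: -180)
```

View pics/scene_k7.png

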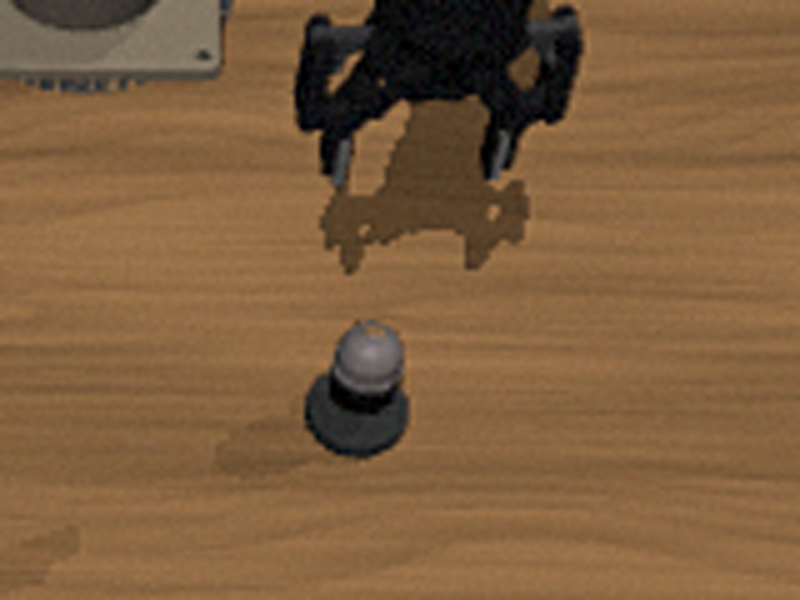

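Emit:
move_arm(
  series=[
    [[0.077, 0.03, 0, 0.0005, 0, 0, 0], [0.077, 0.04, 0, 0, 0, 0, 0], [0.077, 0.04, 0, 0, 0, 0, 0], [0.077, 0.03, 0, 0, 0, 0, 0], [0.077, 0.025, 0, 0, 0, 0, 0], [0.077, 0.017, 0, 0, 0, 0, 0], [0.077, 0, 0, 0, 0, 0, 0], [0.077, 0, 0, 0, 0, 0, 0]],
  ],
)

```text
time_s: 25.25
ee_pos: [0.4147, 0.1814, 0.1138]
eef_rot: [-0.021, 0.707, 0.02, 0.707]
wrist_force: [0.3, -0.3, 0.4]
opening: 0.0769
```

```bash
python3 go.py .414 .182 93.3;python3 look.py scene 250 410 80 200 8
```

```text
t 25.25 pos [0.4147 0.1814 0.1138] tool x [-0. -0. -1.] jaw ang 93.32 op 0.0769 F [ 0.3 -0.3  0.4] q [ 0.27  0.17 -0.62  0.79 -0.    0.21]
target [0.414, 0.182] 93.3 turn about tool x 0.02 then shift y 0.0006 z -0.0007 (other turn: -180)
```

View pics/scene_k8.png

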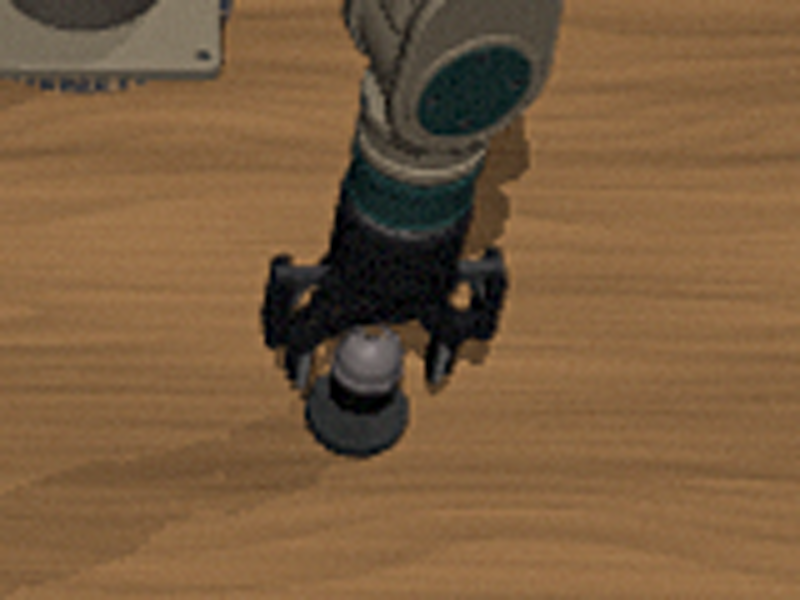

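The mic head (crop px (370,365)) is centred between the fingers (300 and 437). I'll close in gentle steps, so that the mic is not knocked, and then lift.

Emit:
move_arm(
  series=[
    [[0.065, 0, 0, 0, 0, 0, 0], [0.055, 0, 0, 0, 0, 0, 0], [0.048, 0, 0, 0, 0, 0, 0], [0.044, 0, 0, 0, 0, 0, 0], [0.041, 0, 0, 0, 0, 0, 0], [0.036, 0, 0, 0, 0, 0, 0], [0.03, 0, 0, 0, 0, 0, 0], [0.03, 0, 0, 0, 0, 0, 0], [0.03, 0, 0, 0, 0, 0, 0], [0.03, 0, 0, 0, 0, 0, 0], [0.03, 0, 0, 0, 0, 0, 0]],
  ],
)

```text
time_s: 26.4
ee_pos: [0.414, 0.182, 0.1147]
eef_rot: [-0.021, 0.707, 0.021, 0.707]
wrist_force: [-1.9, 0.8, 6.1]
opening: 0.0404
```

Emit:
move_arm(
  series=[
    [[0.03, -0.005, 0, 0, 0, 0, 0], [0.03, -0.01, 0, 0, 0, 0, 0], [0.03, -0.02, 0, 0, 0, 0, 0], [0.03, -0.025, 0, 0, 0, 0, 0], [0.03, -0.025, 0, 0, 0, 0, 0], [0.03, -0.015, 0, 0, 0, 0, 0], [0.03, 0, 0, 0, 0, 0, 0], [0.03, 0, 0, 0, 0, 0, 0]],
  ],
)

```text
time_s: 27.2
ee_pos: [0.4134, 0.1816, 0.2137]
eef_rot: [-0.021, 0.707, 0.021, 0.707]
wrist_force: [0.0, -0.6, -4.9]
opening: 0.0398
```

```bash
python3 go.py .6244 .216 93.3;python3 look.py scene 250 410 80 200 9
```

```text
t 27.2 pos [0.4134 0.1816 0.2137] tool x [-0. -0. -1.] jaw ang 93.38 op 0.0398 F [ 0.  -0.6 -4.9] q [ 0.27  0.04 -0.51  1.02 -0.    0.21]
target [0.6244, 0.216] 93.3 turn about tool x 0.08 then shift y 0.0222 z 0.2126 (other turn: -180)
```

View pics/scene_k9.png

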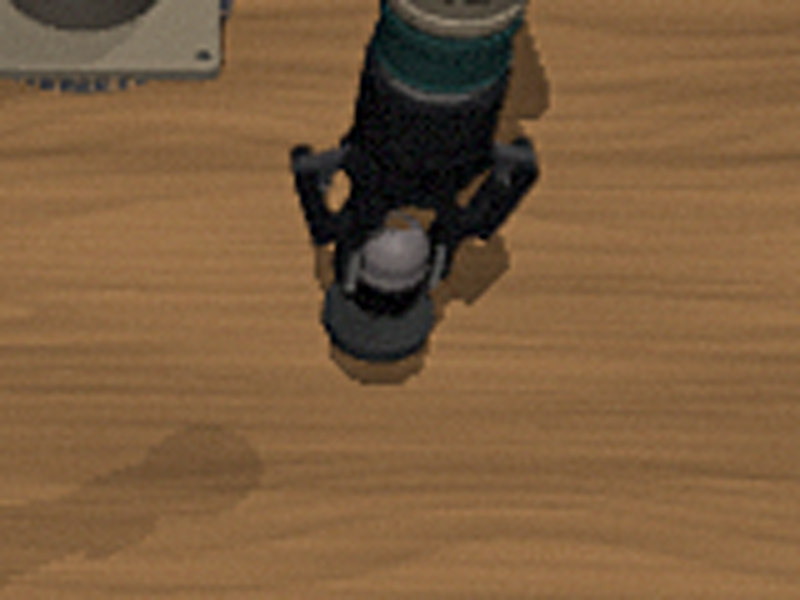

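The mic is lifted upright. I'll carry it slowly to the long tray's +y compartment.

Emit:
move_arm(
  series=[
    [[0.03, 0, 0.001, 0.01, 0, 0, 0], [0.03, 0, 0.002, 0.02, 0, 0, 0], [0.03, 0, 0.0032, 0.0305, 0, 0, 0], [0.03, 0, 0.0032, 0.0305, 0, 0, 0], [0.03, 0, 0.0032, 0.0305, 0, 0, 0], [0.03, 0, 0.0032, 0.0305, 0, 0, 0], [0.03, 0, 0.0032, 0.0305, 0, 0, 0], [0.03, 0, 0.0022, 0.02, 0, 0, 0], [0.03, 0, 0.001, 0.01, 0, 0, 0], [0.03, 0, 0, 0, 0, 0, 0], [0.03, 0, 0, 0, 0, 0, 0]],
  ],
)

```text
time_s: 28.35
ee_pos: [0.6235, 0.2162, 0.2128]
eef_rot: [-0.021, 0.708, 0.021, 0.706]
wrist_force: [-0.6, -0.0, -3.1]
opening: 0.0404
```

```bash
python3 go.py .6244 .216 93.3
```

```text
t 28.35 pos [0.6235 0.2162 0.2128] tool x [-0.003 -0.001 -1.   ] jaw ang 93.38 op 0.0404 F [-0.6 -0.  -3.1] q [ 0.24  0.4  -0.06  1.12  0.    0.18]
target [0.6244, 0.216] 93.3 turn about tool x 0.08 then shift y -0.0002 z 0.0009 (other turn: -180)
```

Emit:
move_arm(
  series=[
    [[0.03, 0.015, 0, 0.001, 0, 0, 0], [0.03, 0.025, 0, 0, 0, 0, 0], [0.03, 0.02, 0, 0, 0, 0, 0], [0.03, 0.015, 0, 0, 0, 0, 0], [0.03, 0.01, 0, 0, 0, 0, 0], [0.03, 0.004, 0, 0, 0, 0, 0], [0.03, 0.002, 0, 0, 0, 0, 0], [0.03, 0, 0, 0, 0, 0, 0], [0.03, 0, 0, 0, 0, 0, 0], [0.03, 0, 0, 0, 0, 0, 0]],
  ],
)

```text
time_s: 29.35
ee_pos: [0.6262, 0.2166, 0.1239]
eef_rot: [-0.021, 0.706, 0.021, 0.707]
wrist_force: [0.1, 0.6, -3.6]
opening: 0.04
```

Emit:
move_arm(
  series=[
    [[0.03, 0.002, 0, 0, 0, 0, 0], [0.03, 0.001, 0, 0, 0, 0, 0], [0.03, 0, 0, 0, 0, 0, 0], [0.03, 0, 0, 0, 0, 0, 0]],
  ],
)

```text
time_s: 29.75
ee_pos: [0.6255, 0.2164, 0.1198]
eef_rot: [-0.021, 0.707, 0.021, 0.707]
wrist_force: [0.2, 0.6, -3.6]
opening: 0.0403
```

Emit:
move_arm(
  series=[
    [[0.03, 0.001, 0, 0, 0, 0, 0], [0.03, 0, 0, 0, 0, 0, 0], [0.03, 0, 0, 0, 0, 0, 0]],
  ],
)

```text
time_s: 30.05
ee_pos: [0.6255, 0.2164, 0.1189]
eef_rot: [-0.021, 0.707, 0.021, 0.707]
wrist_force: [-0.2, -0.4, -4.0]
opening: 0.0402
```

Emit:
move_arm(
  series=[
    [[0.03, 0.001, 0, 0, 0, 0, 0], [0.03, 0, 0, 0, 0, 0, 0], [0.03, 0, 0, 0, 0, 0, 0]],
  ],
)

```text
time_s: 30.35
ee_pos: [0.6256, 0.2164, 0.1188]
eef_rot: [-0.021, 0.707, 0.021, 0.707]
wrist_force: [-2.8, -1.0, 4.1]
opening: 0.0404
```

Contact. Release gently and rise.

Emit:
move_arm(
  series=[
    [[0.045, 0, 0, 0, 0, 0, 0], [0.05, 0, 0, 0, 0, 0, 0], [0.06, 0, 0, 0, 0, 0, 0], [0.07, 0, 0, 0, 0, 0, 0], [0.07, 0, 0, 0, 0, 0, 0], [0.07, 0, 0, 0, 0, 0, 0], [0.07, -0.01, 0, 0, 0, 0, 0], [0.07, -0.03, 0, 0, 0, 0, 0], [0.07, -0.04, 0, 0, 0, 0, 0], [0.07, -0.04, 0, 0, 0, 0, 0], [0.07, -0.04, 0, 0, 0, 0, 0], [0.07, 0, 0, -0.03, 0, 0, 0], [0.07, 0, 0, -0.04, 0, 0, 0], [0.07, 0, 0, -0.04, 0, 0, 0], [0.07, 0, 0, -0.04, 0, 0, 0], [0.07, 0, 0, 0, 0, 0, 0], [0.07, 0, 0, 0, 0, 0, 0]],
  ],
)

```text
time_s: 32.05
ee_pos: [0.4754, 0.2077, 0.2788]
eef_rot: [-0.021, 0.706, 0.021, 0.707]
wrist_force: [1.0, 0.6, 0.7]
opening: 0.07
```

```bash
python3 go.py; python3 look.py top 110 430 110 270 10; python3 look.py scene 90 450 120 290 10
```

```text
t 32.05 pos [0.4754 0.2077 0.2788] tool x [ 0.002  0.    -1.   ] jaw ang 93.41 op 0.07 F [1.  0.6 0.7] q [ 0.29  0.1  -0.29  1.17 -0.    0.23]
```

View pics/top_k10.png

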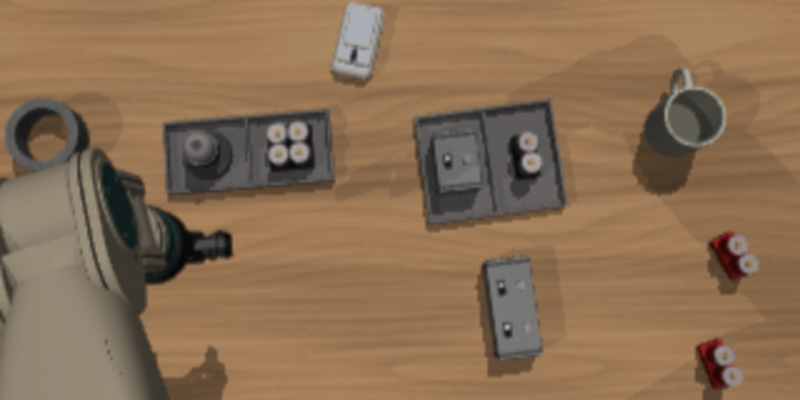

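View pics/scene_k10.png

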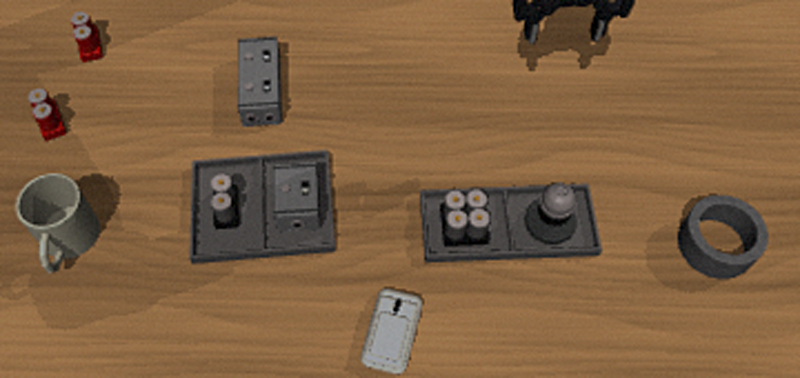

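All four items are in their compartments: mic (205,150), four-pack (288,143), DI (457,162) and two-pack (529,152) in the top crop. I'll check the numbers in the tray frames.

```bash
python3 - <<'E'
from h import *
s=load("top",10); sc=load("scene",10)
T={"long":((.6277,.1588),3.3),"sq":((.6065,-.1715),6.2)}
def loc(t,P):
    c,a=T[t]; a=np.radians(a); v=P[:2]-c; return np.round([v[0]*np.cos(a)+v[1]*np.sin(a),-v[0]*np.sin(a)+v[1]*np.cos(a)],4)
f=2.5; fs=800/360
for v,S,ff,off,L in [("top",s,f,(110,110),[("four","long",[(278,132),(299,130),(278,154),(299,152)],.056),("michead","long",[(203,148)],.072),("two","sq",[(529,142),(531,162)],.056),("di","sq",[(432,138),(475,132),(481,186),(438,192)],.05)]),
 ("scene",sc,fs,(90,120),[("four","long",[(455,199),(477,199),(457,219),(479,219)],.057),("micbase","long",[(552,221)],.013),("two","sq",[(221,183),(221,202)],.057),("di","sq",[(274,168),(317,163),(319,210),(274,213)],.05)])]:
    for n,t,p,z in L:
        print(v,n,loc(t,cast(S,(np.array(p,float)+.5)/ff-.5+off,z).mean(0)))
E
```

```text
top four [-0.0002 -0.06  ]
top michead [-0.0021  0.0511]
top two [-0.0019 -0.0507]
top di [-0.0015  0.0474]
scene four [ 0.001  -0.0577]
scene micbase [0.0008 0.0596]
scene two [ 0.0005 -0.0478]
scene di [-0.0008  0.0499]
```

```bash
python3 - <<'E'
from h import *
a=load("scene")["img"].astype(int);b=load("scene",10)["img"].astype(int)
for n,(x0,x1,y0,y1) in dict(mug=(95,135,198,242),tape=(393,438,205,248),mouse=(250,285,248,290),ddi=(195,218,135,178)).items():
    print(n,abs(a-b)[y0:y1,x0:x1].mean().round(2))
from workcell import robot
robot.sign_off()
E
```

```text
mug 5.77
tape 3.55
mouse 3.76
ddi 8.03
the job is handed in; nothing more can be done
```

Both kits are made up and the job was handed in at about 32 s of the 109 s allowed; the hand-in gave no verdict.

- **Long tray:** the microphone is in the +y compartment and the four-cell pack in the −y compartment. The microphone looked upright in every picture taken.
- **Square tray:** the single DI box is in the +y compartment and the two-cell pack in the −y compartment.

**Placement check:** after the last release I measured the items in both views, in the tray frames. The table gives x, y in mm:

| Item | Top view | Scene view |
|---|---|---|
| Four-cell pack | 0, −60 | 1, −58 |
| Microphone | −2, 51 | 1, 60 |
| Two-cell pack | −2, −51 | 0, −48 |
| Single DI box | −1, 47 | −1, 50 |

- **Agreement:** the views agree within about 4 mm, except for the microphone, where y differs by about 9 mm. I measured its round head in one view and its base in the other, so this is probably measuring error. Both values are inside the allowed 30–85 mm.
- **Resting flat:** for the two packs and the microphone I lowered until the wrist felt the tray floor before releasing. The DI box was lowered only to its calculated height, with almost no contact felt, and looks flat in the pictures. I did not measure height or tilt directly.
- **Items to leave alone:** the double DI box, mug, tape roll and mouse look unmoved in before/after pictures. The image difference in those areas was small (3.5 to 8 grey levels), but it was largest at the double DI box. I put that down to noise and the arm's shadow, and I did not measure their positions.

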